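# Lean the bracelet board against the chest, foot home on the stop bar

## Robot

A 6-joint arm with a two-finger parallel gripper is mounted at the origin on the work surface. World frame = base frame: x ahead of the robot, y to its left, z up, the work surface at z = 0. Lengths are in mm, angles in rad, forces in N, time in s.
With the tool pointing down it reaches from about 300 to 1000 mm from the base axis. Payload 5.1 kg.
Tool frame: the origin (TCP) lies midway between the tips of the shut fingers; the grasp point (between the pads) lies bot.hold_point_z behind it (bot.hold_point_z is the distance from the TCP to the grasp point, in mm); z points along the fingers, y is the line along which they close (so a half turn about z gives the same grasp; the last joint's range is limited). The gripper opens to 95 mm and grips with 3 to 60 N. Pads are 20 mm wide; open, the fingers measure 119 mm over their backs; the gripper's body (75 mm by 180 mm) begins 59 mm behind the grasp point.
Start: joints at [-1.309, 0.124, 1.65, -0, 1.367, -0.083], TCP at [219.673, -611.742, 214.656] pointing down, gripper open.
Joint ranges: [-2.61, 2.61], [-1.02, 2.33], [0.03, 2.71], [-1.35, 4.49], [0.32, 2.68], [-2.91, 2.91]. Speed limits (rad/s): [2.57, 2.57, 3.14, 3.14, 3.14, 3.14].

## Interface

Orientations are given as [roll, pitch, yaw] about the fixed x, y, z axes, in that order (R = Rz(yaw) Ry(pitch) Rx(roll)).
In Python, from cell import bot gives the robot as it stands.
- The arm moves only by the tool apply_moves, never from a script. Its argument "motion" is one flat list of numbers, 6 for each row, row after row: the shift along the world's x, y, z in cm, then the turn, a rotation vector about the world's x, y, z in rad. In form: [x, y, z, wx, wy, wz, x, y, z, wx, wy, wz, ...]. A call has exactly 10 rows; each row is the pose to reach, as a shift and turn from the pose commanded when the call began; what a row does not reach only later rows make up. A row lasts 1/12 s, in which the tool goes at most 41.7 mm and 7.16 degrees, less where a joint would pass 70% of its speed; a pose out of reach is approached as far as the arm can. A call with a gripper value outside its range is refused whole. "fingers" is the finger opening in cm, from 0 to 9.51, set as the call begins (left out, the last holds). The fingers move at their own pace and stop on an object; the grip force is fixed at half the most. Time passes only in rows, so rows that repeat a pose let the fingers close, or fill a call up. It gives the time, the measured TCP pose, the force, the opening and the grip force at its end, in the units of the state.
- bot.get_state(): the state, without advancing time (a new reading comes with each control period).
- bot.read_camera(name): name is "scene" or "side" or "wrist"; returns the picture (400x640x3 uint8, red, green, blue); there is no depth.
- bot.calibration(name): a dict with "K" (3x3 intrinsics, pixels), "pose" (4x4, takes a point from camera to world coordinates). Camera axes: x right, y down, z forward; pixel columns grow to the right and rows downward; lengths in mm; the calibration is good to about 2 mm. The wrist camera is an equidistant fisheye: a pixel r from the principal point sees the ray r / f radians off the axis. A picture is of the moment at which its call begins: read the wrist's pose just before it. calibration takes no time and is no camera call; for the wrist camera it gives the pose at the moment of the call.
- bot.sign_off(): hands the job in; it is judged then, once.
The state is a dict: "clock": time; "qpos": joint angles; "qd": joint speeds; "effort": joint torques, N m; "ee_pos": TCP position; "tool_rot": TCP orientation; "wrist_force": force on the tool from outside, world axes, zero at the start; "wrist_torque": the same for the moment, N m; "gripper_width": finger opening in mm; "grasp_force": force on a finger pad.
Only numpy, scipy, OpenCV 4.12 (cv2) and the standard library are available. Lean on these libraries where they do the work, as an engineer would, in place of code of your own. Each camera call takes 0.05 s, during which the arm holds its last target. There are 200 camera calls.

## Task

Stand the wooden bracelet board up on its roller foot between the grey chest and the low cross bar in front of it, and lean its top against the chest's face, pegs facing out, square to the chest and near the middle of the bar. Before you let go, press the foot firmly home against the bar so that it cannot roll away, and bring the top to the chest gently; then leave the board leaning there by itself, and do not disturb the other wares.

Things in the scene. Friction and masses are not known exactly. Their poses are not given: they have to be found in the camera images.
- board: Loose wooden plank 190 x 50 x 16 mm, about 0.28 kg, lying face up, top end roughly towards the chest. Origin: centre of its back (underside at the start). x: from foot to top; y: across; z: out of its face. Three brass pegs 8 mm thick stand 16 mm out of the face at x = -50, -5, +40 mm, y = 0. Held lightly across its width near the top and raised, it pivots about the fingers' closing line.
- board_foot (a point): Middle of the axle of the board's foot roller (x = -87 mm, 8 mm above the back). The roller, brass, 16 mm thick and 42 mm long, lies across the foot end, sticks out to x = -95 mm and turns freely: unless a stop holds it, the foot rolls away under the leaning board. The board's centre of mass, roller included, is some 8 mm from its middle towards the foot.
- board_top (a point): Middle of the end face of the board's top (x = +95 mm, 8 mm above the back). Wood there and everywhere but the roller and the pegs.
- board_back (a point): Middle of the top end's rear edge (x = +95 mm, on the back): the edge that comes to rest on the chest.
- chest: Fixed grey metal chest, 260 mm long, 110 mm deep, 190 mm high; its flat upright front face is the wall to lean on. Origin: foot of the middle of that face, on the table. x runs along the face, y points into the chest, so -y is straight out of the face; z up.
- rails: Fixed foot stop; origin and axes as the chest. Two rails 8 mm high, at x = -92 and +92 mm, run out 147 mm from the face; across them is clamped a dark wooden bar 168 mm long, 14 mm thick, top 19 mm above the table. Its chest side lies 80 to 120 mm from the chest's face: where differs each time and is not reported; find it by touch or sight. Between the rails is bare table.
- bell: Loose brass hand bell, 64 mm wide, 100 mm tall, on the table; origin at its base. Leave alone.
- bowl: Loose copper bowl, 110 mm wide, 45 mm tall, on the table; origin at its base. Leave alone.
- bangle: Loose dark wooden bangle, 72 mm across, 12 mm high, lying on the table; origin at its base. Leave alone.
- figurine: Loose dark metal figurine, 52 mm wide, 95 mm tall, standing on top of the chest towards its +x end; origin at its base. Leave alone.
There are look-alikes about, which are no part of the job. Of the things that look like the board, the smallest one is meant.

How it is judged:
By the outcome, as a careful person would: the job done as asked, in the order asked, and still so for the second after the job is handed in, with the robot touching nothing.
It also fails if it takes over 69 s, if anything falls off the work surface, if the arm or the gripper's body presses on something with over 40 N, if the wrist force passes 120 N, or if a joint passes its speed limit or range.

## Working session

There is one attempt and no reset: what is moved stays moved. The work goes in short steps, Python scripts to look and compute and a tool call to move; the robot and the scene stay as the last step left them, time stands still between calls to the robot, and variables do not carry over. Pictures are saved under pics/ and viewed, at most 12 in all, crops included, and the job is handed in when it is done.

Besides the shell and the picture viewer there is one more tool, called after "Request:" by a JSON object that holds its "method" and its "body", one argument or row to a line. apply_moves: Moves the arm, as the interface text tells. Its arguments: {"type":"object","properties":{"motion":{"type":"array","items":{"type":"number"}},"fingers":{"type":"number"}},"required":["motion"]}

```bash
mkdir -p pics; ls
python3 - <<'E'
from cell import bot
import cv2,numpy as np
print(bot.get_state(),bot.hold_point_z)
for n in ["scene","side"]:
    im=bot.read_camera(n); cv2.imwrite(f"pics/{n}0.png",im[:,:,::-1])
    print(n,bot.calibration(n))
E
```

```text
pics
{'clock': 0.0, 'qpos': array([-1.30858729e+00,  1.24496042e-01,  1.65165917e+00, -3.19521737e-05,
        1.36744427e+00, -8.26064857e-02]), 'qd': array([ 4.42914591e-04,  9.53500328e-04,  2.17234737e-06,  3.74047324e-04,
       -6.34041844e-04, -3.71626309e-04]), 'effort': array([ 4.23049032e-04, -4.17604351e+01, -3.59932387e+01,  7.74686993e-02,
        4.92528139e-02, -1.55201933e-04]), 'ee_pos': array([ 219.51291854, -611.14991424,  213.40165295]), 'tool_rot': array([-3.13959008e+00, -1.34414621e-04,  3.44821870e-01]), 'wrist_force': array([0.0433319 , 0.15588355, 0.49191264]), 'wrist_torque': array([ 0.00574333, -0.01697558,  0.01563503]), 'grasp_force': 0.0, 'gripper_width': 95.21855723573313} 18.8
scene {'K': array([[388.54985732,   0.        , 321.59348365],
       [  0.        , 388.54985732, 203.16018857],
       [  0.        ,   0.        ,   1.        ]]), 'pose': array([[ 2.18543568e-01,  7.67357974e-01, -6.02827047e-01,
         1.06448489e+03],
       [ 9.75781792e-01, -1.77806338e-01,  1.27415855e-01,
        -1.54311532e+02],
       [-9.41289740e-03, -6.16073572e-01, -7.87632371e-01,
         9.20982090e+02],
       [ 0.00000000e+00,  0.00000000e+00,  0.00000000e+00,
         1.00000000e+00]])}
side {'K': array([[400.79943085,   0.        , 323.5669946 ],
       [  0.        , 400.79943085, 204.6890847 ],
       [  0.        ,   0.        ,   1.        ]]), 'pose': array([[-7.92913288e-01, -4.27838518e-01,  4.33869473e-01,
        -2.16203514e+01],
       [-6.09333962e-01,  5.55801102e-01, -5.65506196e-01,
         6.43470706e+02],
       [ 8.00201364e-04, -7.12768782e-01, -7.01398619e-01,
         9.39909777e+02],
       [ 0.00000000e+00,  0.00000000e+00,  0.00000000e+00,
         1.00000000e+00]])}
```

View pics/scene0.png

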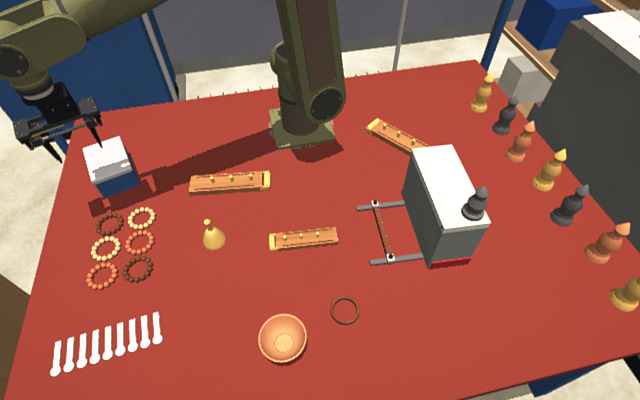

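View pics/side0.png

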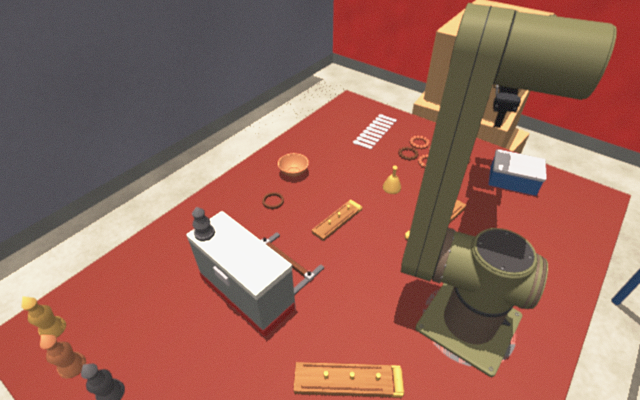

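The scene view shows three candidates for the board, at pixels (230,182), (305,238) and (400,137). The chest face is at about (420,210), and the bar runs from (377,205) to (390,258). I'll compare candidate lengths and check the chosen one in a close crop.

```bash
cat > h.py <<'E'
from cell import bot
import cv2,numpy as np
from scipy.spatial.transform import Rotation as Ro
def ray(cal,uv):
    K=cal["K"];P=cal["pose"];uv=np.atleast_2d(np.asarray(uv,float))
    d=np.c_[(uv-K[:2,2])/[K[0,0],K[1,1]],np.ones(len(uv))]
    return P[:3,3],d@P[:3,:3].T
def fray(cal,uv):
    K=cal["K"];P=cal["pose"];uv=np.atleast_2d(np.asarray(uv,float))
    q=(uv-K[:2,2])/[K[0,0],K[1,1]];r=np.linalg.norm(q,axis=1,keepdims=True)+1e-9
    d=np.c_[q/r*np.sin(r),np.cos(r)]
    return P[:3,3],d@P[:3,:3].T
def onz(o_d,z):
    o,d=o_d; return o+d*((z-o[2])/d[:,2:])
def two(a,b):
    (o1,d1),(o2,d2)=a,b;out=[]
    for x,y in zip(d1,d2):
        s=np.linalg.lstsq(np.c_[x,-y],o2-o1,rcond=None)[0]
        out.append((o1+s[0]*x+o2+s[1]*y)/2)
    return np.array(out)
E
python3 - <<'E'
from h import *
im=cv2.imread("pics/scene0.png");cal=bot.calibration("scene")
hsv=cv2.cvtColor(im,cv2.COLOR_BGR2HSV)
for p in [(230,182),(305,238),(400,137)]: print(p,hsv[p[1],p[0]],hsv[p[1]+5,p[0]-4])
print("cloth",hsv[300,400])
m=cv2.inRange(hsv,(8,80,90),(35,255,255))
m=cv2.morphologyEx(m,cv2.MORPH_CLOSE,np.ones((3,3)))
cs,_=cv2.findContours(m,cv2.RETR_EXTERNAL,cv2.CHAIN_APPROX_NONE)
for c in cs:
    if cv2.contourArea(c)>300:
        w=onz(ray(cal,c[:,0]),12)[:,:2].astype(np.float32)
        print(c[:,0].mean(0).round(),cv2.minAreaRect(w))
def w(p,z): return onz(ray(cal,p),z).round(0).tolist()
print("bar ends top",w([(376,203),(391,258)],19)); print("rail far",w([(357,208),(371,262)],8))
print("chest top",w([(415,148),(447,146),(488,222),(434,222)],190))
cr=cv2.resize(im[125:280,180:440],None,fx=3,fy=3,interpolation=cv2.INTER_CUBIC)[:,:800];cv2.imwrite("pics/crop1.png",cr)
E
```

```text
(230, 182) [ 14 150 237] [ 11 154 172]
(305, 238) [ 13 150 234] [ 11 152 179]
(400, 137) [ 14 147 244] [ 12 154 208]
cloth [  3 169 187]
[282. 338.] ((736.3706665039062, -184.65188598632812), (113.0293197631836, 112.25127410888672), 77.22337341308594)
[345. 310.] ((702.8199462890625, -24.483413696289062), (66.36248779296875, 69.19564819335938), 76.52149200439453)
[627. 294.] ((823.8826904296875, 678.2005004882812), (60.01951599121094, 119.44778442382812), 14.222228050231934)
[  8. 335.] ((563.9656372070312, -804.970947265625), (338.7548828125, 67.95465850830078), 14.538443565368652)
[137. 268.] ((472.7160949707031, -529.115966796875), (73.24542999267578, 71.50814819335938), 4.918139457702637)
[303. 239.] ((479.3426208496094, -85.29344940185547), (191.40086364746094, 61.402645111083984), 84.27067565917969)
[609. 242.] ((673.19921875, 734.4573974609375), (55.43097686767578, 203.1954803466797), 24.326557159423828)
[212. 235.] ((403.9350280761719, -325.3268737792969), (60.539764404296875, 113.52330017089844), 88.04989624023438)
[105. 251.] ((387.2167053222656, -618.4494018554688), (245.4
[... 691 characters left out ...]
217.90225219726562), 1.5779237747192383)
[485.  92.] ((-18.906776428222656, 716.9828491210938), (60.16533660888672, 275.313232421875), 49.07091522216797)
[532.  49.] ((-248.40892028808594, 1071.4912109375), (146.34841918945312, 472.7650146484375), 89.2581787109375)
[618.   4.] ((-494.46600341796875, 1673.119384765625), (234.08543395996094, 112.8259048461914), 76.1852035522461)
[43. 13.] ((-1035.64013671875, -1081.15380859375), (438.3723449707031, 377.1404113769531), 76.18522644042969)
bar ends top [[410.0, 148.0, 19.0], [596.0, 130.0, 19.0]]
rail far [[407.0, 91.0, 8.0], [590.0, 78.0, 8.0]]
chest top [[378.0, 249.0, 190.0], [391.0, 335.0, 190.0], [644.0, 323.0, 190.0], [617.0, 203.0, 190.0]]
```

View pics/crop1.png

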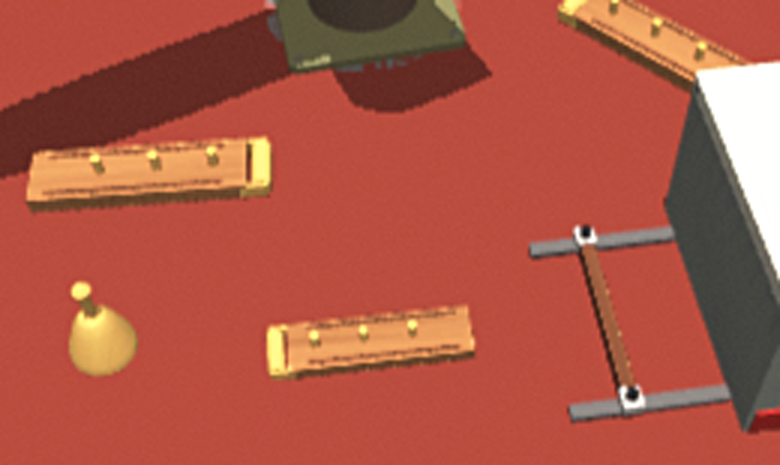

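The crop shows three boards: (230,182) is about 250 mm long, (400,137) about 230 mm and partly hidden, and (305,238) about 191 mm. The smallest, at (305,238), matches the 190 mm description. Its brass foot is on the left at (270,240), and its top and the 3 pegs point towards the chest. I'll move the wrist over it for a precise look.

Request:
{"method": "apply_moves", "body": {
  "motion": [3, 4, 3, 0, 0, 0.1, 6, 8, 6, 0, 0, 0.2, 8, 12, 9, 0, 0, 0.3, 10, 16, 11, 0, 0, 0.4, 12, 20, 12, 0, 0, 0.5, 14, 24, 12, 0, 0, 0.6, 16, 28, 12, 0, 0, 0.7, 18, 32, 12, 0, 0, 0.8, 20, 36, 12, 0, 0, 0.9, 22, 39.5, 12, 0, 0, 1.0]
}}

```text
clock: 0.93
ee_pos: [410.1, -271.2, 333.2]
tool_rot: [3.141, 0.0, 1.349]
wrist_force: [0.8, -0.2, 0.6]
gripper_width: 94.9
grasp_force: 0.0
```

Request:
{"method": "apply_moves", "body": {
  "motion": [1, 4, 0, 0, 0, 0.05, 2, 8, 0, 0, 0, 0.1, 3, 12, 0, 0, 0, 0.1, 4, 16, 0, 0, 0, 0.1, 4, 18.5, 0, 0, 0, 0.1, 4, 18.5, 0, 0, 0, 0.1, 4, 18.5, 0, 0, 0, 0.1, 4, 18.5, 0, 0, 0, 0.1, 4, 18.5, 0, 0, 0, 0.1, 4, 18.5, 0, 0, 0, 0.1]
}}

```text
clock: 1.77
ee_pos: [449.7, -89.4, 333.0]
tool_rot: [-3.141, 0.0, 1.443]
wrist_force: [0.4, -0.9, 0.6]
gripper_width: 95.1
grasp_force: 0.0
```

Run:
```python
from h import *
s=bot.get_state();print(s["clock"],s["qpos"],s["ee_pos"],s["tool_rot"])
c=bot.calibration("wrist");print(c)
im=bot.read_camera("wrist");cv2.imwrite("pics/w1.png",im[:,:,::-1]);np.savez("w1.npz",**c)
```

```text
1.7667 [-3.13222281e-01 -3.58400199e-01  1.89550099e+00 -2.17571971e-04
  1.60486496e+00 -1.85071377e-01] [449.71982808 -89.38263711 332.96706005] [-3.14118592e+00  1.45079392e-04  1.44263808e+00]
{'K': array([[309.70691629,   0.        , 318.1779013 ],
       [  0.        , 309.70691629, 196.19857064],
       [  0.        ,   0.        ,   1.        ]]), 'pose': array([[ 9.91799336e-01, -1.22885809e-01, -3.51162998e-02,
         4.59203840e+02],
       [-1.27803505e-01, -9.54871221e-01, -2.68117912e-01,
        -1.31533547e+01],
       [-5.83657659e-04,  2.70407153e-01, -9.62745881e-01,
         5.03825038e+02],
       [ 0.00000000e+00,  0.00000000e+00,  0.00000000e+00,
         1.00000000e+00]])}
```

View pics/w1.png

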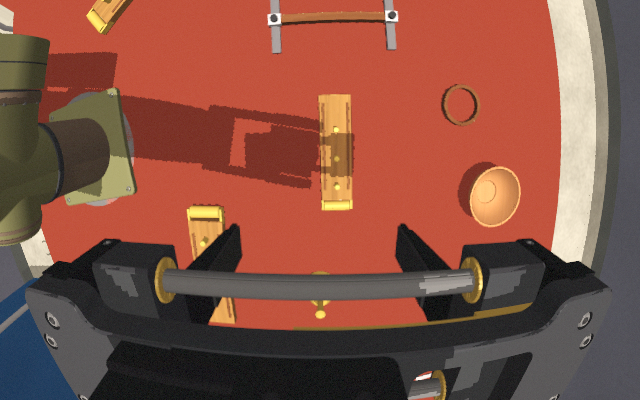

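The wrist view shows the board at (336,152), with its foot roller at (337,205), pegs at (337,130), (337,159) and (337,188), and the bar at the top from (280,18) to (388,16).

Run:
```python
from h import *
im=cv2.imread("pics/w1.png");c=dict(np.load("w1.npz"))
hsv=cv2.cvtColor(im,cv2.COLOR_BGR2HSV)
m=cv2.inRange(hsv,(8,80,60),(35,255,255)); m=cv2.morphologyEx(m,cv2.MORPH_CLOSE,np.ones((7,7)))
cs,_=cv2.findContours(m,cv2.RETR_EXTERNAL,cv2.CHAIN_APPROX_NONE)
for k in cs:
    if cv2.pointPolygonTest(k,(325,110),False)>=0:
        w=onz(fray(c,k[:,0]),14)[:,:2].astype(np.float32);r=cv2.minAreaRect(w);print(r);print(cv2.boxPoints(r).round(1), cv2.boundingRect(k))
w=lambda p,z:onz(fray(c,p),z)[:,:2].round(1).tolist()
print("foot ends",w([(322,205),(352,205)],14),"top edge",w([(319,95),(351,95)],16))
print("pegs",w([(337,130),(337,159),(337,188)],32))
print("bar nearside(top edge)",w([(285,23),(335,22),(380,20)],19),"far",w([(285,13),(335,13),(380,11)],19))
print("rails",w([(276,53),(392,48)],8))
```

```text
((477.98101806640625, -83.0452880859375), (190.31834411621094, 52.396263122558594), 84.24092102050781)
[[ 442.4 -175.1]
 [ 494.5 -180.4]
 [ 513.6    9. ]
 [ 461.5   14.3]] (318, 94, 35, 117)
foot ends [[445.7, -165.4], [495.2, -171.8]] top edge [[463.5, 12.4], [512.9, 6.6]]
pegs [[483.6, -44.8], [478.3, -89.2], [473.1, -135.0]]
bar nearside(top edge) [[426.1, 135.6], [503.2, 126.6], [574.5, 124.4]] far [[428.1, 152.8], [505.3, 141.9], [576.9, 140.0]]
rails [[405.0, 90.7], [590.0, 78.4]]
```

Request:
{"method": "apply_moves", "body": {
  "motion": [1.5, 3.5, -1, 0, 0, 0.028, 3.5, 6.5, -3, 0, 0, 0.028, 3.55, 7.8, -6, 0, 0, 0.028, 3.55, 7.8, -10, 0, 0, 0.028, 3.55, 7.8, -14, 0, 0, 0.028, 3.55, 7.8, -18, 0, 0, 0.028, 3.55, 7.8, -22, 0, 0, 0.028, 3.55, 7.8, -25, 0, 0, 0.028, 3.55, 7.8, -27, 0, 0, 0.028, 3.55, 7.8, -28, 0, 0, 0.028]
}}

```text
clock: 2.65
ee_pos: [482.7, -10.7, 49.3]
tool_rot: [-3.135, -0.0, 1.471]
wrist_force: [-0.2, 0.2, 0.2]
gripper_width: 95.3
grasp_force: 0.0
```

Run:
```python
from h import *
s=bot.get_state();print(s["clock"],s["qpos"],s["ee_pos"],s["tool_rot"])
c=bot.calibration("wrist");print(c["pose"].round(3))
im=bot.read_camera("wrist");cv2.imwrite("pics/w2.png",im[:,:,::-1]);np.savez("w2.npz",**c)
```

```text
2.65 [-1.33370447e-01 -7.73348578e-02  2.15124603e+00 -1.13584857e-04
  1.07400906e+00 -3.38166832e-02] [482.74605011 -10.71770665  49.33139551] [-3.13526533e+00 -1.14482251e-04  1.47129665e+00]
[[ 9.95000e-01 -9.40000e-02 -3.30000e-02  4.91056e+02]
 [-9.90000e-02 -9.58000e-01 -2.68000e-01  6.56250e+01]
 [-6.00000e-03  2.70000e-01 -9.63000e-01  2.20225e+02]
 [ 0.00000e+00  0.00000e+00  0.00000e+00  1.00000e+00]]
```

View pics/w2.png

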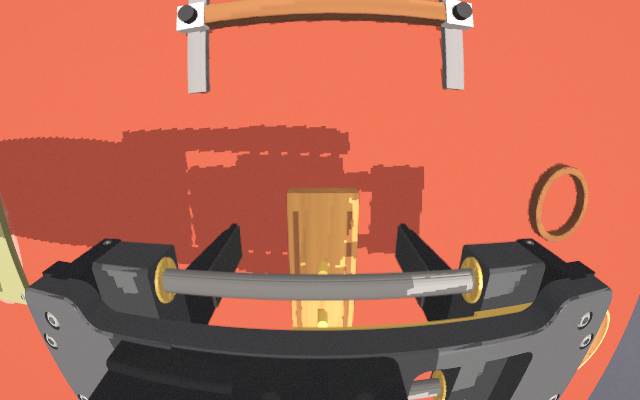

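The close wrist view shows the board top end at (288–358,189) between the fingers. The bar runs from (205,15) to (445,15), and the rail ends are at (198,92) and (454,88).

Run:
```python
from h import *
c=dict(np.load("w2.npz"))
w=lambda p,z:onz(fray(c,p),z)[:,:2].round(1).tolist()
print("board top edge",w([(288,189),(358,189)],16))
print("rails outer corners",w([(189,92),(208,92),(445,88),(464,88)],8))
print("bar near top edge",w([(205,22),(325,13),(445,18)],19))
print("bar near by column")
im=cv2.imread("pics/w2.png")
for u in (220,260,300,340,380,420): print(u,im[:40,u].tolist()[::2])
```

```text
board top edge [[464.0, 15.8], [511.7, 11.2]]
rails outer corners [[399.4, 92.6], [414.1, 89.9], [581.3, 77.1], [596.8, 77.1]]
bar near top edge [[420.3, 138.4], [500.7, 131.2], [582.5, 126.4]]
bar near by column
220 [[92, 118, 242], [89, 116, 239], [100, 154, 228], [98, 157, 232], [96, 155, 232], [100, 158, 232], [98, 157, 230], [97, 157, 229], [99, 154, 229], [93, 147, 218], [67, 105, 165], [50, 60, 91], [41, 60, 88], [42, 59, 93], [60, 84, 181], [90, 120, 242], [92, 121, 243], [90, 118, 242], [91, 121, 243], [91, 119, 243]]
260 [[102, 156, 231], [106, 160, 234], [106, 162, 235], [100, 155, 228], [100, 153, 223], [94, 147, 221], [94, 146, 219], [93, 143, 216], [66, 99, 158], [48, 63, 95], [48, 65, 94], [40, 57, 89], [82, 110, 233], [95, 121, 243], [91, 120, 242], [91, 118, 243], [93, 119, 242], [94, 121, 243], [92, 120, 243], [90, 120, 242]]
300 [[100, 153, 227], [95, 147, 221], [93, 148, 220], [95, 147, 219], [96, 148, 222], [95, 150, 221], [91, 144, 215], [43, 59, 90], [40, 56, 91], [38, 57, 90], [45, 65, 115], [93, 120, 243], [88, 118, 242], [91, 118, 242], [90, 118, 242], [90, 
[... 331 characters left out ...]
2, 119, 243], [92, 119, 242], [90, 119, 243], [93, 121, 243]]
380 [[95, 152, 225], [96, 151, 223], [96, 148, 221], [94, 149, 221], [95, 151, 223], [100, 151, 226], [97, 151, 225], [64, 97, 156], [46, 59, 94], [45, 58, 91], [40, 56, 90], [64, 82, 179], [92, 120, 242], [91, 118, 242], [90, 118, 242], [93, 121, 243], [90, 119, 242], [91, 119, 243], [88, 117, 242], [88, 117, 242]]
420 [[101, 158, 233], [101, 160, 237], [96, 153, 226], [94, 148, 220], [93, 144, 218], [93, 145, 219], [99, 155, 223], [101, 153, 225], [92, 146, 219], [43, 62, 97], [38, 55, 92], [40, 55, 87], [52, 67, 126], [89, 116, 242], [92, 120, 243], [94, 121, 243], [91, 118, 242], [93, 120, 243], [93, 120, 242], [95, 123, 243]]
```

Request:
{"method": "apply_moves", "body": {
  "motion": [0, 0, -1.5, 0, 0, 0, 0, 0, -3, 0, 0, 0, 0, 0, -4, 0, 0, 0, 0, 0, -4.4, 0, 0, 0, 0, 0, -4.6, 0, 0, 0, 0, 0, -4.8, 0, 0, 0, 0, 0, -4.9, 0, 0, 0, 0, 0, -4.9, 0, 0, 0, 0, 0, -4.9, 0, 0, 0, 0, 0, -4.9, 0, 0, 0]
}}

```text
clock: 3.53
ee_pos: [485.8, -10.2, 4.7]
tool_rot: [3.141, 0.0, 1.473]
wrist_force: [1.0, 0.6, 0.4]
gripper_width: 95.1
grasp_force: 0.0
```

Request:
{"method": "apply_moves", "body": {
  "motion": [0, 0, 0, 0, 0, 0, 0, 0, 0, 0, 0, 0, 0, 0, 0, 0, 0, 0, 0, 0, 0, 0, 0, 0, 0, 0, 0, 0, 0, 0, 0, 0, 0, 0, 0, 0, 0, 0, 0, 0, 0, 0, 0, 0, 0, 0, 0, 0, 0, 0, 0, 0, 0, 0, 0, 0, 0, 0, 0, 0],
  "fingers": 0
}}

```text
clock: 4.37
ee_pos: [485.4, -10.2, 4.1]
tool_rot: [3.142, 0.0, 1.473]
wrist_force: [-0.2, -0.4, -0.1]
gripper_width: 50.0
grasp_force: 30.0
```

Request:
{"method": "apply_moves", "body": {
  "motion": [0, 0, 2, 0.05, -0.005, 0, 0, 0, 4, 0.16, -0.016, 0, 0, 0, 6, 0.27, -0.027, 0, 0, 0, 8, 0.38, -0.038, 0, 0, 0, 10, 0.49, -0.049, 0, 0, 0, 12, 0.6, -0.06, 0, 0, 0, 14, 0.71, -0.071, 0, 0, 0, 16, 0.82, -0.082, 0, 0, 0, 18, 0.92, -0.092, 0, 0, 0, 20, 1.02, -0.102, 0]
}}

```text
clock: 5.2
ee_pos: [485.1, -11.0, 204.5]
tool_rot: [3.14, -1.029, 1.473]
wrist_force: [-0.4, 0.7, -3.3]
gripper_width: 49.8
grasp_force: 30.0
```

Run:
```python
from h import *
s=bot.get_state();print(s["clock"],s["qpos"],s["ee_pos"],s["tool_rot"],s["wrist_force"],s["wrist_torque"])
print(Ro.from_euler("xyz",s["tool_rot"]).as_matrix().round(3))
a=bot.read_camera("scene");b=bot.read_camera("side")
A=cv2.resize(a[100:300,230:530],(800,533));cv2.imwrite("pics/s2.png",a[:,:,::-1]);cv2.imwrite("pics/d2.png",b[:,:,::-1])
cv2.imwrite("pics/v2.png",np.hstack([cv2.resize(a[100:300,260:460],(400,400)),cv2.resize(b[140:340,200:400],(400,400))])[:,:,::-1])
```

```text
5.2 [-0.616041    0.00261329  2.04742224  0.85155463  1.70787904 -0.67839009] [485.13729875 -11.00294411 204.48496919] [ 3.13950304 -1.02850303  1.47262639] [-0.39871761  0.65860378 -3.33498233] [-0.9124689  -0.01078603  0.00475692]
[[ 0.051  0.995  0.086]
 [ 0.514 -0.1    0.852]
 [ 0.857  0.001 -0.516]]
```

View pics/v2.png

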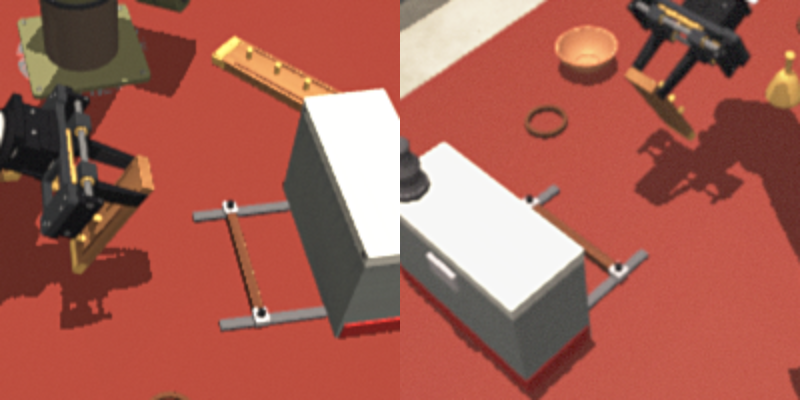

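The board is held and raised. In the crop its foot is at scene (299,231) and side (346,207), and its top at scene (334,186) and side (318,178). Next I'll triangulate those points to get the tilt in hand.

Run:
```python
from h import *
S,D=bot.calibration("scene"),bot.calibration("side")
p=two(ray(S,[(299,231),(334,184)]),ray(D,[(345,207),(318,178)]))
print(p.round(0));d=p[1]-p[0];print(np.linalg.norm(d),np.degrees(np.arctan2(d[2],d[1])))
a=cv2.imread("pics/s2.png");b=cv2.imread("pics/d2.png")
cv2.imwrite("pics/v3.png",np.hstack([cv2.resize(a[170:250,275:355],(400,400),interpolation=2),cv2.resize(b[155:220,300:365],(400,400),interpolation=2)]))
```

```text
[[472. -99.  50.]
 [490.  -1. 232.]]
207.52679298325958 61.69625987863109
```

View pics/v3.png

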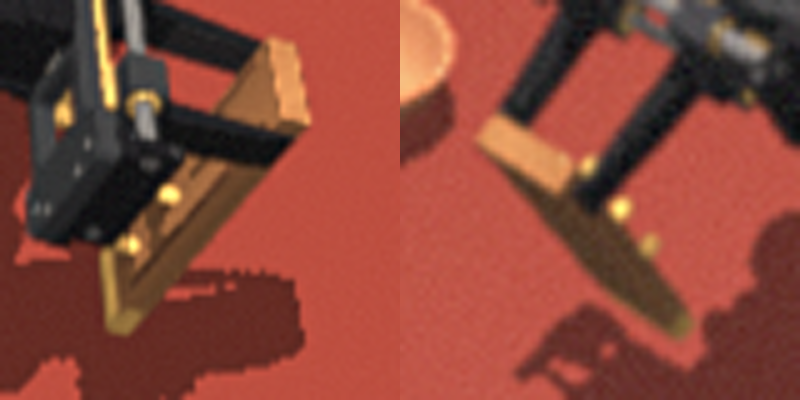

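The board holds square to the fingers, with no slip. I'll compute the turn needed for the next pose: 78° from horizontal and square to the chest.

```bash
cat >> h.py <<'E'
PSI=np.radians(-4.35);C=np.array([509.0,230.8])
XC=np.array([np.cos(PSI),np.sin(PSI),0]);YC=np.array([-np.sin(PSI),np.cos(PSI),0]);Z=np.array([0,0,1.])
def goal(th,fy,fz,fx=0,sl=0.):
    "tool pose for board angle th (deg), axle at chest (fx,fy), height fz; sl=board angle minus tool tilt"
    a=np.radians(th);bx=np.cos(a)*YC+np.sin(a)*Z;n=-np.sin(a)*YC+np.cos(a)*Z
    p=np.r_[C,0]+fx*XC+fy*YC+fz*Z+159*bx-3.9*n
    b=np.radians(th-sl);bx=np.cos(b)*YC+np.sin(b)*Z;n=-np.sin(b)*YC+np.cos(b)*Z
    return p,np.c_[bx,XC,-n]
def chest(p): q=p[:2]-C; return np.r_[q@XC[:2],q@YC[:2],p[2]]
def plan(*g,**k):
    s=bot.get_state();p,R=goal(*g,**k);R0=Ro.from_euler("xyz",s["tool_rot"]).as_matrix()
    print("t",s["clock"],"shift cm",((p-s["ee_pos"])/10).round(2),"rot",Ro.from_matrix(R@R0.T).as_rotvec().round(4),"F",s["wrist_force"].round(2),"chest tcp",chest(s["ee_pos"]).round(1))
E
python3 -c "
from h import *
plan(78,-66,49);plan(78,-66,18)"
```

```text
t 5.3 shift cm [ 2.13 21.36  0.04] rot [ 0.3356 -0.0298  0.0255] F [-0.58  0.2  -4.47] chest tcp [  -5.1 -243.7  203.3]
t 5.3 shift cm [ 2.13 21.36 -3.06] rot [ 0.3356 -0.0298  0.0255] F [-0.58  0.2  -4.47] chest tcp [  -5.1 -243.7  203.3]
```

Request:
{"method": "apply_moves", "body": {
  "motion": [0.2, 1, 0.5, 0.08, -0.007, 0.006, 0.4, 3, 0.5, 0.16, -0.014, 0.012, 0.6, 5.5, 0.5, 0.24, -0.021, 0.018, 0.9, 8.5, 0.5, 0.3, -0.026, 0.023, 1.2, 11.5, 0.5, 0.3356, -0.0298, 0.0255, 1.5, 14.5, 0.5, 0.3356, -0.0298, 0.0255, 1.8, 17.5, 0.5, 0.3356, -0.0298, 0.0255, 2, 19.5, 0.4, 0.3356, -0.0298, 0.0255, 2.1, 20.8, 0.3, 0.3356, -0.0298, 0.0255, 2.13, 21.3, 0.2, 0.3356, -0.0298, 0.0255]
}}

```text
clock: 6.13
ee_pos: [505.1, 205.2, 204.5]
tool_rot: [3.139, -1.358, 1.504]
wrist_force: [0.2, -0.4, -3.6]
gripper_width: 50.4
grasp_force: 30.0
```

Run:
```python
from h import *
s=bot.get_state();print(s["qpos"],s["ee_pos"],s["tool_rot"])
plan(78,-66,18)
a=bot.read_camera("scene");b=bot.read_camera("side")
cv2.imwrite("pics/s4.png",a[:,:,::-1]);cv2.imwrite("pics/d4.png",b[:,:,::-1])
cv2.imwrite("pics/v4.png",np.hstack([cv2.resize(a[120:280,330:490],(400,400),interpolation=2),cv2.resize(b[160:320,190:350],(400,400),interpolation=2)])[:,:,::-1])
```

```text
[-0.27207136  0.06509879  2.1637117   1.27982186  1.59667893 -0.68406026] [505.08995828 205.2078921  204.48363   ] [ 3.1386006  -1.35811177  1.50352821]
t 6.1333 shift cm [ 0.17 -0.35 -3.18] rot [ 0.0033  0.0004 -0.0057] F [ 0.16 -0.41 -3.64] chest tcp [ -2.  -25.8 204.5]
```

View pics/v4.png

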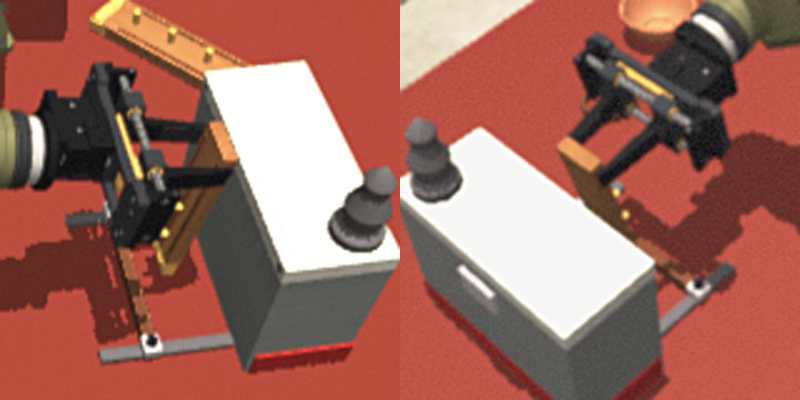

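The board stands nearly upright behind the bar. Its foot is at scene crop (167,268), and the chest's front top edge runs from (205,72) to (282,272). I'll check the chest face and foot numerically.

Run:
```python
from h import *
S,D=bot.calibration("scene"),bot.calibration("side")
f=lambda p:(330+p[0]/2.5,120+p[1]/2.5)
g=lambda p:(190+(p[0]-400)/2.5,160+p[1]/2.5)
for q in onz(ray(S,[f((205,72)),f((282,272))]),190): print("chest front top",q.round(0),chest(q).round(1))
# board top corners/foot rough
for n,p,z in [("top back edge",(238,160),205+20),("foot",(167,268),48)]:
    q=onz(ray(S,[f(p)]),z)[0];print(n,chest(q).round(1))
q=two(ray(S,[f((236,158)),f((211,122))]),ray(D,[g((558,144)),g((601,168))]))
for x in q: print("top corner",chest(x).round(1))
for x in onz(ray(S,[f((111,215)),f((146,335)),f((124,212)),f((155,330))]),19): print("bar",chest(x).round(1))
# predicted pixels
def pj(cal,P):
    P=np.linalg.inv(cal["pose"])@np.r_[P,1];u=cal["K"]@P[:3];return u[:2]/u[2]
for xx in(-130,130):
    P=np.r_[C,190]+xx*XC;u=pj(S,P);v=pj(D,P);print("pred scene crop",((u-[330,120])*2.5).round(),"side",((v-[190,160])*2.5+[400,0]).round())
```

```text
chest front top [380. 240. 190.] [-129.8   -0.9  190. ]
chest front top [639. 215. 190.] [130.7  -5.8 190. ]
top back edge [ 23.6 -20.3 225. ]
foot [ 19.  -61.8  48. ]
top corner [ 21.9 -20.9 225.6]
top corner [-30.  -29.3 221.8]
bar [-82.5 -97.5  19. ]
bar [ 81.1 -97.3  19. ]
bar [-84.6 -81.5  19. ]
bar [ 76.5 -86.2  19. ]
pred scene crop [206.  72.] side [655. 262.]
pred scene crop [288. 271.] side [480. 128.]
```

The chest and bar model checks out: the bar's chest side is about 84 mm from the face. I'll lower the foot.

Request:
{"method": "apply_moves", "body": {
  "motion": [0.1, -0.2, -0.3, 0, 0, -0.003, 0.17, -0.35, -0.8, 0, 0, -0.005, 0.17, -0.35, -1.3, 0, 0, -0.005, 0.17, -0.35, -1.8, 0, 0, -0.005, 0.17, -0.35, -2.3, 0, 0, -0.005, 0.17, -0.35, -2.7, 0, 0, -0.005, 0.17, -0.35, -3.1, 0, 0, -0.005, 0.17, -0.35, -3.3, 0, 0, -0.005, 0.17, -0.35, -3.5, 0, 0, -0.005, 0.17, -0.35, -3.5, 0, 0, -0.005]
}}

```text
clock: 7.07
ee_pos: [508.2, 199.4, 170.7]
tool_rot: [3.134, -1.362, 1.5]
wrist_force: [0.4, 0.8, -3.3]
gripper_width: 50.1
grasp_force: 30.0
```

Request:
{"method": "apply_moves", "body": {
  "motion": [0, 0, -0.07, 0, 0, 0, 0, 0, -0.14, 0, 0, 0, 0, 0, -0.21, 0, 0, 0, 0, 0, -0.28, 0, 0, 0, 0, 0, -0.35, 0, 0, 0, 0, 0, -0.42, 0, 0, 0, 0, 0, -0.48, 0, 0, 0, 0, 0, -0.54, 0, 0, 0, 0, 0, -0.6, 0, 0, 0, 0, 0, -0.6, 0, 0, 0]
}}

```text
clock: 7.9
ee_pos: [508.4, 199.3, 165.5]
tool_rot: [3.13, -1.363, 1.503]
wrist_force: [0.2, -0.5, -0.9]
gripper_width: 49.6
grasp_force: 30.0
```

Request:
{"method": "apply_moves", "body": {
  "motion": [0, 0, -0.04, 0, 0, 0, 0, 0, -0.08, 0, 0, 0, 0, 0, -0.12, 0, 0, 0, 0, 0, -0.16, 0, 0, 0, 0, 0, -0.2, 0, 0, 0, 0, 0, -0.2, 0, 0, 0, 0, 0, -0.2, 0, 0, 0, 0, 0, -0.2, 0, 0, 0, 0, 0, -0.2, 0, 0, 0, 0, 0, -0.2, 0, 0, 0]
}}

```text
clock: 8.73
ee_pos: [508.6, 199.5, 165.3]
tool_rot: [3.124, -1.366, 1.511]
wrist_force: [-2.5, 1.6, 6.8]
gripper_width: 49.9
grasp_force: 30.0
```

Request:
{"method": "apply_moves", "body": {
  "motion": [-0.01, -0.12, 0, 0, 0, 0, -0.02, -0.24, 0, 0, 0, 0, -0.03, -0.36, 0, 0, 0, 0, -0.04, -0.48, 0, 0, 0, 0, -0.05, -0.6, 0, 0, 0, 0, -0.05, -0.7, 0, 0, 0, 0, -0.06, -0.8, 0, 0, 0, 0, -0.06, -0.8, 0, 0, 0, 0, -0.06, -0.8, 0, 0, 0, 0, -0.06, -0.8, 0, 0, 0, 0]
}}

```text
clock: 9.57
ee_pos: [508.0, 191.5, 165.3]
tool_rot: [3.124, -1.366, 1.51]
wrist_force: [-2.8, 0.4, 6.8]
gripper_width: 49.8
grasp_force: 30.0
```

```bash
python3 -c "
from h import *
plan(72,-76,8)"
```

```text
t 9.5667 shift cm [-0.08  1.63 -0.73] rot [-0.1087  0.0119  0.0014] F [-2.8   0.42  6.75] chest tcp [  2.  -39.3 165.3]
```

Request:
{"method": "apply_moves", "body": {
  "motion": [-0.01, -0.08, 0, 0, 0, 0, -0.01, -0.16, 0, 0, 0, 0, -0.02, -0.24, 0, 0, 0, 0, -0.02, -0.32, 0, 0, 0, 0, -0.03, -0.4, 0, 0, 0, 0, -0.03, -0.45, 0, 0, 0, 0, -0.04, -0.5, 0, 0, 0, 0, -0.04, -0.5, 0, 0, 0, 0, -0.04, -0.5, 0, 0, 0, 0, -0.04, -0.5, 0, 0, 0, 0]
}}

```text
clock: 10.4
ee_pos: [507.6, 186.5, 165.3]
tool_rot: [3.124, -1.366, 1.51]
wrist_force: [-2.6, 1.2, 8.0]
gripper_width: 49.4
grasp_force: 30.0
```

Request:
{"method": "apply_moves", "body": {
  "motion": [0, -0.06, 0, 0, 0, 0, -0.01, -0.12, 0, 0, 0, 0, -0.01, -0.18, 0, 0, 0, 0, -0.02, -0.24, 0, 0, 0, 0, -0.02, -0.3, 0, 0, 0, 0, -0.03, -0.35, 0, 0, 0, 0, -0.03, -0.4, 0, 0, 0, 0, -0.03, -0.4, 0, 0, 0, 0, -0.03, -0.4, 0, 0, 0, 0, -0.03, -0.4, 0, 0, 0, 0]
}}

```text
clock: 11.23
ee_pos: [507.4, 182.8, 165.8]
tool_rot: [3.122, -1.368, 1.513]
wrist_force: [-0.9, 3.2, 7.4]
gripper_width: 49.5
grasp_force: 30.0
```

Run:
```python
from h import *
plan(72,-76,8)
a=bot.read_camera("scene");b=bot.read_camera("side")
cv2.imwrite("pics/s5.png",a[:,:,::-1]);cv2.imwrite("pics/d5.png",b[:,:,::-1])
cv2.imwrite("pics/v5.png",np.hstack([cv2.resize(a[170:250,360:440],(400,400),interpolation=2),cv2.resize(b[200:280,240:320],(400,400),interpolation=2)])[:,:,::-1])
```

```text
t 11.2333 shift cm [-0.02  2.49 -0.78] rot [-0.1104  0.0125  0.0013] F [-0.92  3.25  7.4 ] chest tcp [  2.1 -48.  165.8]
```

View pics/v5.png

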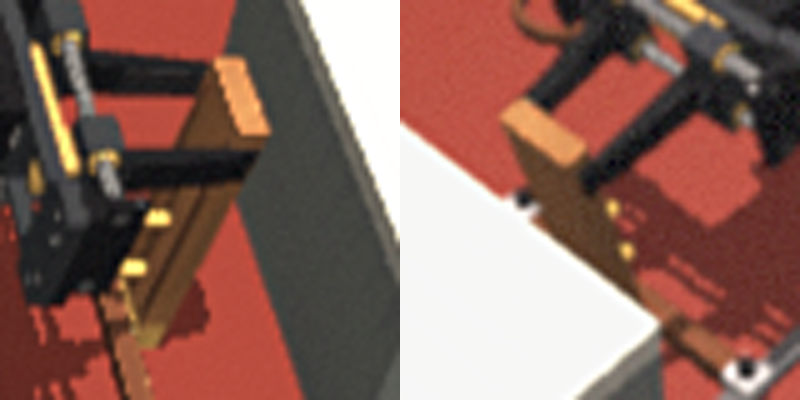

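The foot is in contact with the bar (force +3 N in y, foot at crop (148,343) beside the bar), and the board has pivoted slightly in the pads. Next I'll swing the top towards the chest in an arc about the foot.

```bash
python3 -c "
from h import *
for t in (81.5,78,75,72,70,69,68,67): print(t);plan(t,-76,8,2,sl=3.5)"
```

```text
81.5
t 11.3333 shift cm [-0.01 -0.07 -0.11] rot [-0.006   0.0045  0.0015] F [-0.98  3.49  7.16] chest tcp [  2.1 -48.  165.8]
78
t 11.3333 shift cm [ 0.06  0.88 -0.31] rot [-0.0669  0.0092  0.0014] F [-0.98  3.49  7.16] chest tcp [  2.1 -48.  165.8]
75
t 11.3333 shift cm [ 0.12  1.68 -0.52] rot [-0.1191  0.0132  0.0013] F [-0.98  3.49  7.16] chest tcp [  2.1 -48.  165.8]
72
t 11.3333 shift cm [ 0.18  2.47 -0.78] rot [-0.1713  0.0172  0.0012] F [-0.98  3.49  7.16] chest tcp [  2.1 -48.  165.8]
70
t 11.3333 shift cm [ 0.22  2.99 -0.97] rot [-0.2061  0.0199  0.0011] F [-0.98  3.49  7.16] chest tcp [  2.1 -48.  165.8]
69
t 11.3333 shift cm [ 0.24  3.25 -1.08] rot [-0.2236  0.0212  0.0011] F [-0.98  3.49  7.16] chest tcp [  2.1 -48.  165.8]
68
t 11.3333 shift cm [ 0.26  3.5  -1.18] rot [-0.241   0.0226  0.0011] F [-0.98  3.49  7.16] chest tcp [  2.1 -48.  165.8]
67
t 11.3333 shift cm [ 0.28  3.76 -1.3 ] rot [-0.2584  0.0239  0.001 ] F [-0.98  3.49  7.16] chest tcp [  2.1 -48.  165.8]
```

Request:
{"method": "apply_moves", "body": {
  "motion": [0.02, 0.3, -0.06, -0.02, 0.003, 0, 0.04, 0.6, -0.14, -0.04, 0.006, 0, 0.06, 0.88, -0.22, -0.067, 0.009, 0, 0.08, 1.15, -0.29, -0.084, 0.011, 0, 0.1, 1.4, -0.36, -0.1, 0.012, 0, 0.12, 1.68, -0.44, -0.119, 0.013, 0, 0.14, 1.95, -0.53, -0.136, 0.015, 0, 0.16, 2.2, -0.61, -0.153, 0.016, 0, 0.18, 2.45, -0.7, -0.17, 0.017, 0, 0.18, 2.45, -0.7, -0.17, 0.017, 0]
}}

```text
clock: 12.17
ee_pos: [509.5, 207.8, 158.5]
tool_rot: [3.138, -1.194, 1.497]
wrist_force: [0.0, 3.5, 5.2]
gripper_width: 49.8
grasp_force: 30.0
```

Run:
```python
from h import *
for t in (72,70,68,67): plan(t,-76,8,2,sl=3.5)
a=bot.read_camera("scene");cv2.imwrite("pics/s6.png",cv2.resize(a[160:260,360:480],(800,667)[:2] if 0 else (720,600),interpolation=2)[:,:,::-1])
```

```text
t 12.1667 shift cm [-0.03 -0.02 -0.05] rot [0.0013 0.0014 0.0016] F [0.01 3.53 5.25] chest tcp [  2.3 -22.9 158.5]
t 12.1667 shift cm [ 0.01  0.5  -0.24] rot [-0.0335  0.004   0.0016] F [0.01 3.53 5.25] chest tcp [  2.3 -22.9 158.5]
t 12.1667 shift cm [ 0.05  1.01 -0.45] rot [-0.0683  0.0067  0.0015] F [0.01 3.53 5.25] chest tcp [  2.3 -22.9 158.5]
t 12.1667 shift cm [ 0.07  1.26 -0.57] rot [-0.0857  0.008   0.0015] F [0.01 3.53 5.25] chest tcp [  2.3 -22.9 158.5]
```

View pics/s6.png

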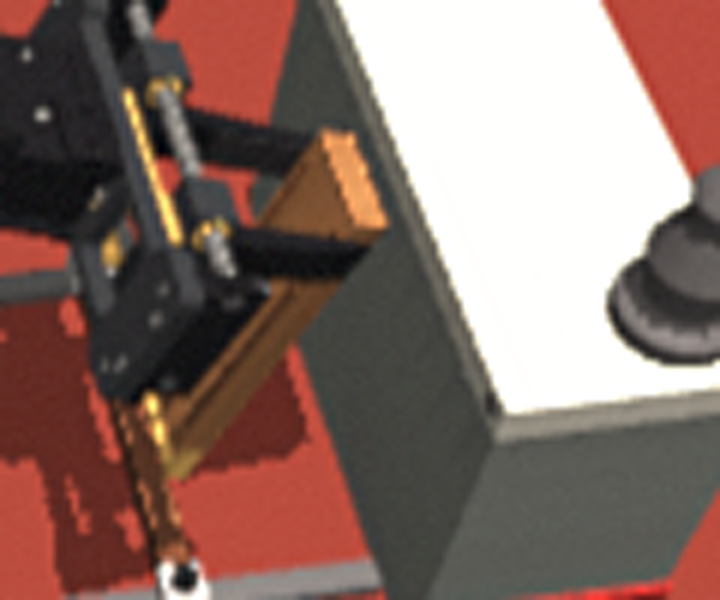

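The foot sits at the bar (crop (175,470)), and the top is about 10 mm from the face. I'll press the foot home firmly along the board now.

Request:
{"method": "apply_moves", "body": {
  "motion": [0, -0.02, -0.05, 0, 0, 0, 0, -0.04, -0.1, 0, 0, 0, 0, -0.06, -0.15, -0.01, 0.001, 0, 0, -0.08, -0.2, -0.02, 0.002, 0, 0, -0.1, -0.25, -0.03, 0.003, 0, 0, -0.12, -0.3, -0.04, 0.004, 0, 0, -0.12, -0.3, -0.04, 0.004, 0, 0, -0.12, -0.3, -0.04, 0.004, 0, 0, -0.12, -0.3, -0.04, 0.004, 0, 0, -0.12, -0.3, -0.04, 0.004, 0]
}}

```text
clock: 13.05
ee_pos: [510.1, 206.7, 157.4]
tool_rot: [3.139, -1.16, 1.495]
wrist_force: [-1.0, 6.2, 11.5]
gripper_width: 49.9
grasp_force: 30.0
```

Request:
{"method": "apply_moves", "body": {
  "motion": [0, 0.1, -0.03, -0.006, 0.001, 0, 0.01, 0.2, -0.07, -0.012, 0.001, 0, 0.02, 0.3, -0.11, -0.018, 0.002, 0, 0.03, 0.4, -0.15, -0.024, 0.002, 0, 0.04, 0.5, -0.19, -0.03, 0.003, 0, 0.05, 0.6, -0.23, -0.037, 0.003, 0, 0.05, 0.68, -0.26, -0.044, 0.004, 0, 0.06, 0.76, -0.29, -0.051, 0.004, 0, 0.06, 0.76, -0.29, -0.051, 0.004, 0, 0.06, 0.76, -0.29, -0.051, 0.004, 0]
}}

```text
clock: 13.88
ee_pos: [510.7, 214.5, 154.3]
tool_rot: [3.14, -1.108, 1.494]
wrist_force: [-1.2, 6.5, 10.7]
gripper_width: 49.8
grasp_force: 30.0
```

Request:
{"method": "apply_moves", "body": {
  "motion": [0, 0.05, -0.02, -0.003, 0, 0, 0, 0.1, -0.04, -0.006, 0, 0, 0.01, 0.15, -0.06, -0.009, 0.001, 0, 0.01, 0.19, -0.08, -0.012, 0.001, 0, 0.01, 0.23, -0.095, -0.015, 0.001, 0, 0.02, 0.27, -0.11, -0.018, 0.001, 0, 0.02, 0.31, -0.13, -0.021, 0.002, 0, 0.02, 0.35, -0.145, -0.024, 0.002, 0, 0.02, 0.35, -0.145, -0.024, 0.002, 0, 0.02, 0.35, -0.145, -0.024, 0.002, 0]
}}

```text
clock: 14.72
ee_pos: [511.0, 217.2, 153.0]
tool_rot: [3.14, -1.083, 1.494]
wrist_force: [-3.8, -0.3, 13.0]
gripper_width: 49.4
grasp_force: 30.0
```

The top is touching the chest (y force fell from +6.5 to −0.3 N). I'll ease the contact slightly and keep the foot loaded.

Request:
{"method": "apply_moves", "body": {
  "motion": [0, -0.01, 0, 0, 0, 0, 0, -0.02, 0.01, 0, 0, 0, 0, -0.03, 0.02, 0, 0, 0, 0, -0.04, 0.03, 0, 0, 0, 0, -0.05, 0.04, 0, 0, 0, 0, -0.05, 0.05, 0, 0, 0, 0, -0.05, 0.05, 0, 0, 0, 0, -0.05, 0.05, 0, 0, 0, 0, -0.05, 0.05, 0, 0, 0, 0, -0.05, 0.05, 0, 0, 0]
}}

```text
clock: 15.55
ee_pos: [510.9, 217.1, 153.0]
tool_rot: [3.141, -1.083, 1.493]
wrist_force: [-0.3, 4.1, 10.9]
gripper_width: 49.7
grasp_force: 30.0
```

Run:
```python
from h import *
for t in (68,): plan(t,-76,8,2,sl=3.5)
s=bot.get_state();R=Ro.from_euler("xyz",s["tool_rot"]).as_matrix();print(R.round(3),s["qpos"])
a=bot.read_camera("scene");b=bot.read_camera("side")
cv2.imwrite("pics/v7.png",np.hstack([cv2.resize(a[170:250,370:450],(400,400),interpolation=2),cv2.resize(b[200:280,230:310],(400,400),interpolation=2)])[:,:,::-1])
```

```text
t 15.55 shift cm [-0.09  0.07  0.09] rot [ 0.0425 -0.0028  0.0025] F [-0.32  4.05 10.92] chest tcp [  2.9 -13.5 153. ]
[[ 0.036  0.997  0.069]
 [ 0.467 -0.078  0.881]
 [ 0.883  0.    -0.469]] [-0.19078068  0.02377129  2.1561326   1.10539168  1.38268565 -0.59285727]
```

View pics/v7.png

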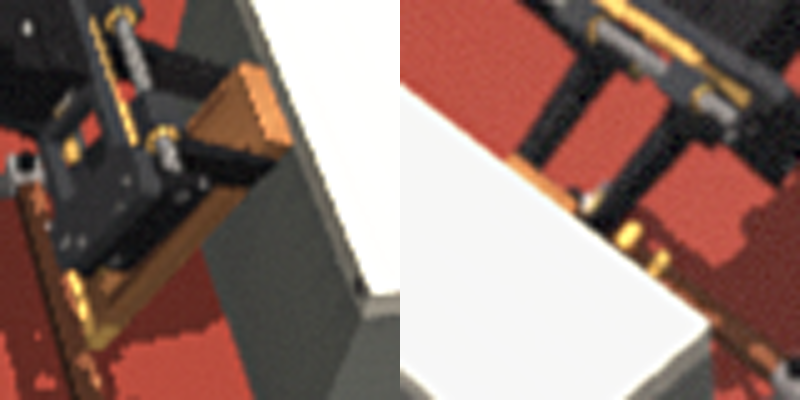

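The board leans with its foot against the bar (crop (95,340)) and its top edge at the chest face. I'll release it with a modest opening.

Request:
{"method": "apply_moves", "body": {
  "motion": [0, 0, 0, 0, 0, 0, 0, 0, 0, 0, 0, 0, 0, 0, 0, 0, 0, 0, 0, 0, 0, 0, 0, 0, 0, 0, 0, 0, 0, 0, 0, 0, 0, 0, 0, 0, 0, 0, 0, 0, 0, 0, 0, 0, 0, 0, 0, 0, 0, 0, 0, 0, 0, 0, 0, 0, 0, 0, 0, 0],
  "fingers": 7
}}

```text
clock: 16.48
ee_pos: [509.7, 216.2, 149.3]
tool_rot: [-3.137, -1.076, 1.488]
wrist_force: [0.1, -0.2, 0.3]
gripper_width: 69.6
grasp_force: 0.0
```

Request:
{"method": "apply_moves", "body": {
  "motion": [-0.04, -0.5, 0.27, 0, 0, 0, -0.1, -1.3, 0.7, 0, 0, 0, -0.18, -2.3, 1.22, 0, 0, 0, -0.28, -3.5, 1.86, 0, 0, 0, -0.4, -5, 2.66, 0, 0, 0, -0.52, -6.6, 3.5, 0, 0, 0, -0.65, -8.3, 4.4, 0, 0, 0, -0.8, -10, 5.3, 0, 0, 0, -0.94, -12, 6.4, 0, 0, 0, -1, -13, 7, 0, 0, 0]
}}

```text
clock: 17.32
ee_pos: [500.4, 83.4, 221.3]
tool_rot: [3.141, -1.075, 1.49]
wrist_force: [1.1, -0.3, 0.6]
gripper_width: 70.2
grasp_force: 0.0
```

Run:
```python
from h import *
s=bot.get_state();print(s["clock"],s["ee_pos"],s["wrist_force"])
a=bot.read_camera("scene");b=bot.read_camera("side")
cv2.imwrite("pics/v8.png",np.hstack([cv2.resize(a[160:260,360:460],(400,400),interpolation=2),cv2.resize(b[190:290,220:320],(400,400),interpolation=2)])[:,:,::-1])
```

```text
17.3167 [500.37562264  83.39942611 221.28431689] [ 1.05259084 -0.30847049  0.56944082]
```

View pics/v8.png

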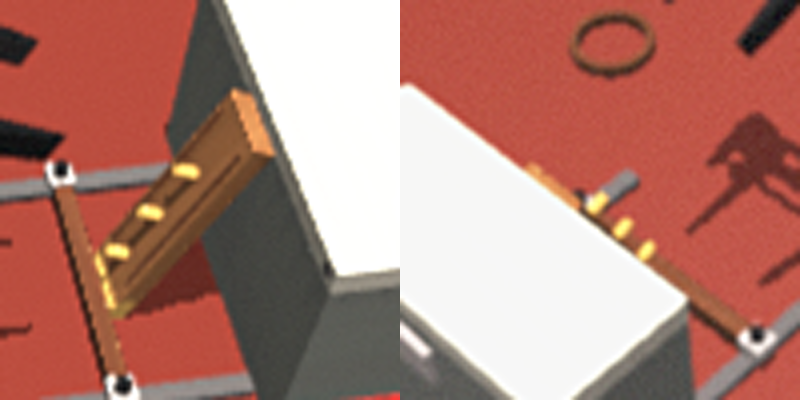

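The board leans by itself: pegs out, roller against the bar (crop (105,285)), and top edge on the chest at (250,125), square to it. The gripper is clear, so I'm handing in.

```bash
python3 -c "
from cell import bot
print(bot.sign_off())"
```

```text
the job is handed in; nothing more can be done
None
```

The job is handed in at about 17 s of the 69 s allowed: in the last pictures the board leans on the chest by itself, pegs out, looking square and near the middle of the bar. I pressed its foot home against the bar before letting go, and touched none of the other wares; the judge's verdict was not shown.

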